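Change a row of sockets over to the other rack, in reverse

ROBOT

A 6-joint arm with a two-finger parallel gripper is mounted at the origin on the work surface. World frame = base frame: x ahead of the robot, y to its left, z up, the work surface at z = 0. Lengths are in m, angles in rad, forces in N, time in s.
With the tool pointing down it reaches from about 0.425 to 0.95 m from the base axis. Payload 3.5 kg.
Tool frame: the origin (TCP) lies midway between the tips of the shut fingers; the grasp point (between the pads) lies 19 mm behind it; z points along the fingers, x is the direction in which the jaws open and shut, and the axes are right-handed (so a half turn about z gives the same grasp; the last joint's range is limited). The gripper opens to 85 mm and grips with 20 to 120 N. Pads are 22 mm wide; open, the fingers measure 114 mm over their backs; the gripper's body (76 mm by 85 mm) begins 54 mm behind the grasp point. The pads swing forward as they close: fully open they stand 13 mm farther back than shut.
Start: joints at [0.983, 0.286, 1.577, -0, 1.279, -0.15], TCP at [0.286, 0.611, 0.231] pointing down, gripper open.
Joint ranges: [-2.77, 2.77], [-0.9, 2.22], [0.21, 2.48], [-1.53, 4.67], [0.24, 2.81], [-2.84, 2.84]. Speed limits (rad/s): [2.79, 2.79, 3.14, 3.14, 3.14, 3.14].

INTERFACE

Orientations are given as a unit quaternion [x, y, z, w].
In Python, from plant import readout, optics, ctrl gives the robot as it stands. The module is installed in compiled form; this text tells all that it offers.
- The arm moves only by the shell command python3 -m crank 'ROWS' [OPENING] [FORCE]. ROWS is text: rows parted by semicolons, each of 6 numbers parted by spaces: the shift along the tool's x, y, z in mm, then the turn, a rotation vector about the tool's x, y, z in rad. In form: dx dy dz ax ay az; .... A call has 1 to 5 rows; each row shifts and turns the commanded pose from where the row before left it, along the tool's axes as they then stand; what a row does not reach is not made up. A row lasts 1/8 s, in which the tool goes at most 62.5 mm and 10.7 degrees, less where a joint would pass 70% of its speed; a pose out of reach is approached as far as the arm can. A call is refused whole if a number of a shift passes 62.5 or a number of a turn 0.188, either way. A call with a gripper value outside its range is refused whole. OPENING is the opening, from -1 (shut) to 1 (fully open), set as the call begins (- or left out, the last holds). The fingers move at their own pace and stop on an object; FORCE is the grip in N (left out, the last holds). Time passes only in rows, so rows that do not move let the fingers close. It gives the time, the measured TCP pose, the force and the opening at its end, in the units of the state.
- readout.get_state(): the state, without advancing time (a new reading comes with each control period).
- optics.read_camera(name): name is "scene" or "side" or "wrist"; returns the picture (480x640x3 uint8, red, green, blue); there is no depth.
- optics.calibration(name): a dict with "mtx" (3x3 intrinsics, pixels), "rvec" (rotation vector, rad) and "tvec" (3), from world to camera coordinates, as OpenCV has them; the wrist camera has in their place "tool_from_camera" (4x4, takes a point from camera to tool coordinates, whose origin is the TCP and whose axes are the tool frame's). Camera axes: x right, y down, z forward; pixel columns grow to the right and rows downward; lengths in m; the calibration is good to about 2 mm. A picture is of the moment at which its call begins: read the wrist's pose just before it. calibration takes no time and is no camera call.
- ctrl.sign_off(): hands the job in, once; it reports no verdict.
Trained networks look in the newest picture that a camera, given by its name, has taken for a name from the list of things; names that differ only in an ending like _2 or _b are one class to them, and where a whole thing is asked for, a point or a joint stands for the part that bears it (a point fixed in the world has none). Each returns a list of dicts, best first, with "p" (0 to 1); they miss things now and then, are a little off and sometimes report something else, mostly with a low value. They report only what shows in the picture. A call takes as long as a camera call.
- optics.recognise(camera, thing): "xy" ([column, row] as shares, 0 to 1, of the picture: columns of its width, rows of its height, amid what is visible of it).
The state is a dict: "time": time; "qpos": joint angles; "dq": joint speeds; "joint_efforts": joint torques, N m; "eef_pos": TCP position; "tcp_rot": TCP orientation; "contact_force": force on the tool from outside, world axes, zero at the start; "wrist_torque": the same for the moment, N m; "opening": opening from 0.0 (shut) to 1.0 (fully open).
Only numpy, scipy, OpenCV 4.12 (cv2) and the standard library are available. Lean on these libraries where they do the work, as an engineer would, in place of code of your own. Each camera call takes 0.05 s, during which the arm holds its last target.

TASK

Move the whole row from the aluminium rail to the plywood rack: the end stop, whose T-shaped foot comes out only by sliding it along its slot and off the open end of the rail, goes on the steel plate in the rack's large end bay, and each of the three sockets goes in a small bay of its own. Keep the row's order counted from the stop: the socket that stood nearest to the stop on the rail gets the bay next to the stop's, the middle one the middle bay and the farthest one the far bay (so that seen from the robot the row is reversed). Everything finally stands upright in the middle of its bay, and nothing is tipped over on the way.

Things in the scene. Friction and masses are not known exactly. Their poses are not given: they have to be found in the camera images.
- rail: Fixed aluminium rail, 64 (x) x 300 (y) x 27 mm high; origin: centre of underside. Seats on top at y +115, +50, -15 (sockets shuffled). T-slot along y at x 0, from y -50 (closed) to the -y end at y -150 (open, robot's right; bare table beyond): throat 16 wide, lips 5 thick, channel 42 wide, 12 high, floor 10 above table. It lies nearer to the robot than the rack, or farther.
- rack: Fixed plywood rack, 74 (x) x 282 mm (y), floor 27 mm above the table; origin: centre of underside. Dark dividers 4 thick, 5 high make four bays, open in front and behind: large bay with steel plate, 76 wide, centre y +100 (robot's left end); three small bays 62 wide, centres y +27 (next to the large one), -39 (middle), -105 (far). All centres at x 0.
- stop_c (a point): End stop, about 200 g: steel block 30 (x) x 24 (y) x 50 mm tall on a 10 mm stem, flat foot 36 (x) x 30 (y) x 8 below. Point: centre of the block, 44 above the foot's underside; grip here. Axes as the rail's (0.03 rad). Starts with the foot on the slot floor (play 4 up, 3 sideways) at rail y -105 to -85. Slides easily; foot clear of the rail once the point is past rail y -165, then lift.
- wide_c (a point): The widest steel socket, a solid cylinder to the grip: diameter 46 mm, 52 mm tall, about 350 g, open hexagon upward. The point is its centre, half-way up; z is its own axis (up). It stands loose on its seat.
- deep_c (a point): The tallest (deep) steel socket, a solid cylinder to the grip: diameter 32 mm, 70 mm tall, about 220 g, open hexagon upward. The point is its centre, half-way up; z is its own axis (up). It stands loose on its seat.
- slim_c (a point): The slimmest steel socket, a solid cylinder to the grip: diameter 24 mm, 52 mm tall, about 120 g, open hexagon upward. The point is its centre, half-way up; z is its own axis (up). It stands loose on its seat.
- seat_wide: The thin black rubber seat, 52 x 54 mm and 3 mm thick, fixed on the rail, on which the widest socket stands at the start, centred. Origin: centre of its underside, on the rail's top. It stays behind and so keeps the record of the starting order.
- seat_deep: The thin black rubber seat, 52 x 54 mm and 3 mm thick, fixed on the rail, on which the tallest socket stands at the start, centred. Origin: centre of its underside, on the rail's top. It stays behind and so keeps the record of the starting order.
- seat_slim: The thin black rubber seat, 52 x 54 mm and 3 mm thick, fixed on the rail, on which the slimmest socket stands at the start, centred. Origin: centre of its underside, on the rail's top. It stays behind and so keeps the record of the starting order.

How it is judged:
By the outcome, as a careful person would: the job done as asked, in the order asked, and still so for the second after the job is handed in, with the robot touching nothing.
It also fails if it takes over 115 s, if anything falls off the work surface, if the arm or the gripper's body presses on something with over 40 N, if the wrist force passes 120 N, or if a joint passes its speed limit or range.

## Working session

There is one attempt and no reset: what is moved stays moved. The work goes in short steps, Python scripts to look and compute and a shell command to move; the robot and the scene stay as the last step left them, time stands still between calls to the robot, and variables do not carry over. Pictures are saved under pics/ and viewed, and the job is handed in when it is done.

```bash
mkdir -p pics; ls
python3 - <<'E'
from plant import readout, optics
import cv2
print(readout.get_state())
for c in ("scene","side","wrist"):
    im=optics.read_camera(c); cv2.imwrite(f"pics/{c}0.png",im[:,:,::-1]); print(c,optics.calibration(c))
E
```

```text
pics
{'time': 0.0, 'qpos': array([ 9.82981655e-01,  2.87217179e-01,  1.57817464e+00,  3.34471718e-05,
        1.27858514e+00, -1.49986261e-01]), 'dq': array([-6.12882478e-04, -6.36236353e-05,  1.29634813e-04, -5.33708980e-04,
       -1.29393517e-03, -4.39015449e-04]), 'joint_efforts': array([ 2.69381817e-04, -4.05976653e+01, -2.92633384e+01, -1.60385916e-04,
        5.80324559e-03, -3.81636909e-06]), 'eef_pos': array([0.28577431, 0.61080181, 0.2299141 ]), 'tcp_rot': array([ 8.43795132e-01,  5.36664097e-01, -1.09671471e-03,  4.67657406e-04]), 'contact_force': array([ 0.06186877,  0.8915463 , -0.01983515]), 'wrist_torque': array([ 0.03153152,  0.00625406, -0.02790689]), 'opening': 1.000886929538734}
scene {'mtx': array([[546.58081288,   0.        , 313.44960305],
       [  0.        , 546.58081288, 239.78166987],
       [  0.        ,   0.        ,   1.        ]]), 'rvec': array([ 2.21221091,  1.4100744 , -0.43377265]), 'tvec': array([-0.23697114, -0.38646576,  0.99739627])}
side {'mtx': array([[492.21916946,   0.        , 316.56887775],
       [  0.        , 492.21916946, 237.07751003],
       [  0.        ,   0.        ,   1.        ]]), 'rvec': array([ 2.0046459 , -0.70187668,  0.42285615]), 'tvec': array([-0.42281522,  0.24531072,  0.40587373])}
wrist {'mtx': array([[387.75578472,   0.        , 321.00758602],
       [  0.        , 387.75578472, 239.64682476],
       [  0.        ,   0.        ,   1.        ]]), 'tool_from_camera': array([[ 9.99999871e-01, -4.03730175e-04,  3.08328788e-04,
        -6.97498822e-04],
       [ 2.91663842e-04,  9.53235195e-01,  3.02229346e-01,
        -7.76100216e-02],
       [-4.15928959e-04, -3.02229217e-01,  9.53235190e-01,
        -1.41706388e-01],
       [ 0.00000000e+00,  0.00000000e+00,  0.00000000e+00,
         1.00000000e+00]])}
```

View pics/scene0.png

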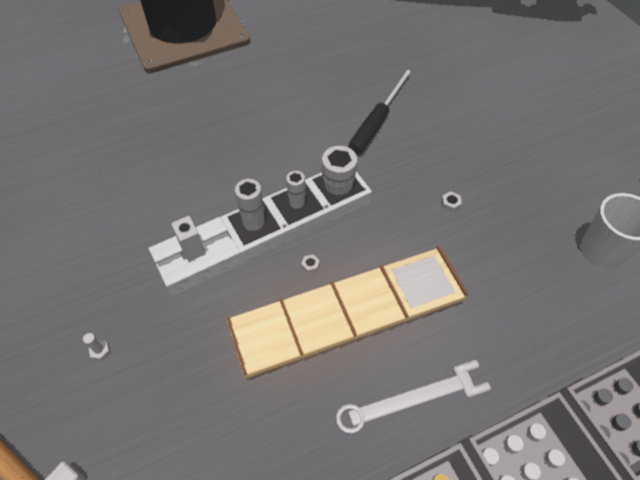

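View pics/side0.png

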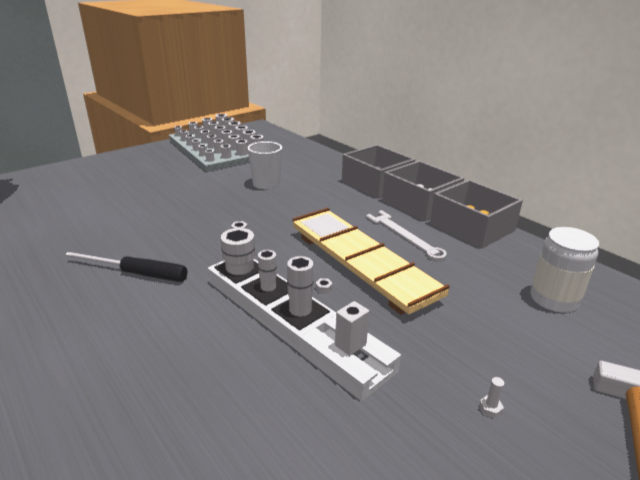

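View pics/wrist0.png

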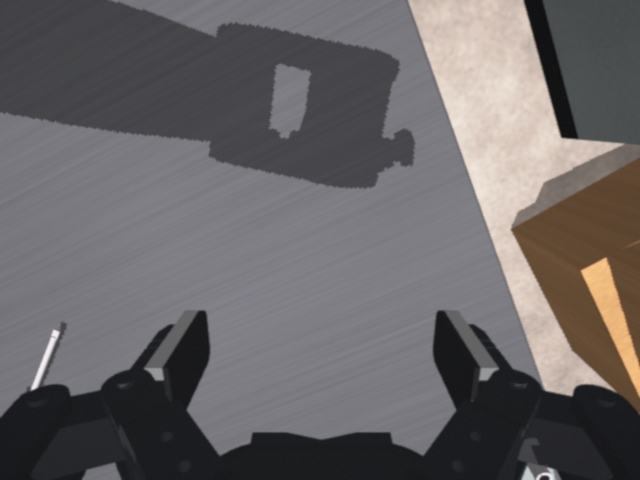

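The row from the stop is deep, slim, wide. The rail is nearer the robot, and the rack is beyond it. I'll zoom in on corners next.

Run:
```python
import cv2
a=cv2.imread("pics/scene0.png"); 
cv2.imwrite("pics/s_rail.png",cv2.resize(a[130:300,140:390],None,fx=3.2,fy=3.2,interpolation=cv2.INTER_CUBIC))
cv2.imwrite("pics/s_rack.png",cv2.resize(a[235:385,220:475],None,fx=3.1,fy=3.1,interpolation=cv2.INTER_CUBIC))
b=cv2.imread("pics/side0.png"); 
cv2.imwrite("pics/d_rail.png",cv2.resize(b[220:395,195:405],None,fx=3.4,fy=3.4,interpolation=cv2.INTER_CUBIC))
cv2.imwrite("pics/d_rack.png",cv2.resize(b[200:320,280:450],None,fx=4.5,fy=4.5,interpolation=cv2.INTER_CUBIC))
```

```text
(no output)
```

View pics/s_rail.png

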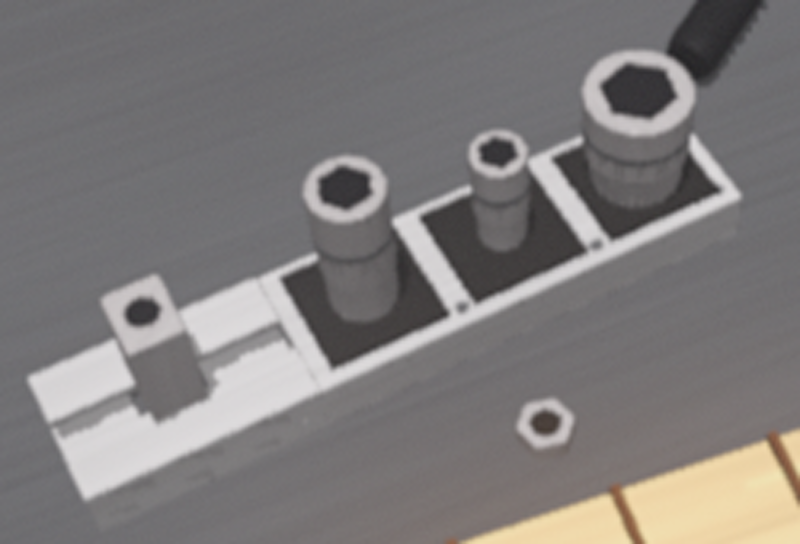

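View pics/s_rack.png

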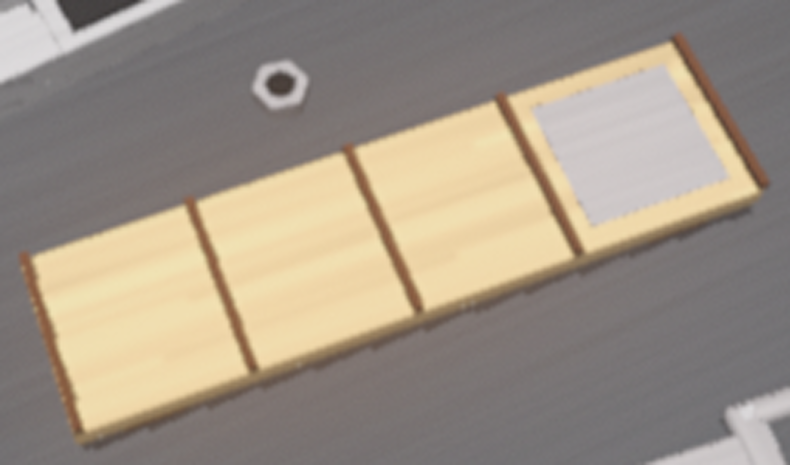

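View pics/d_rail.png

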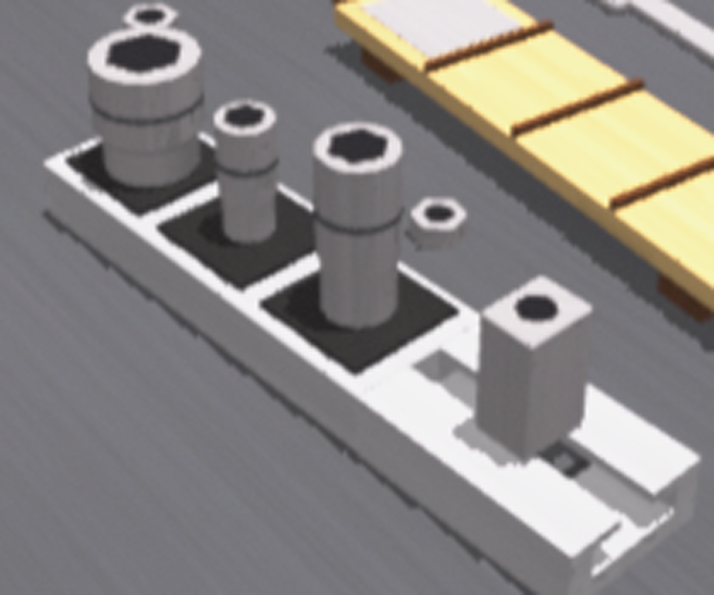

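View pics/d_rack.png

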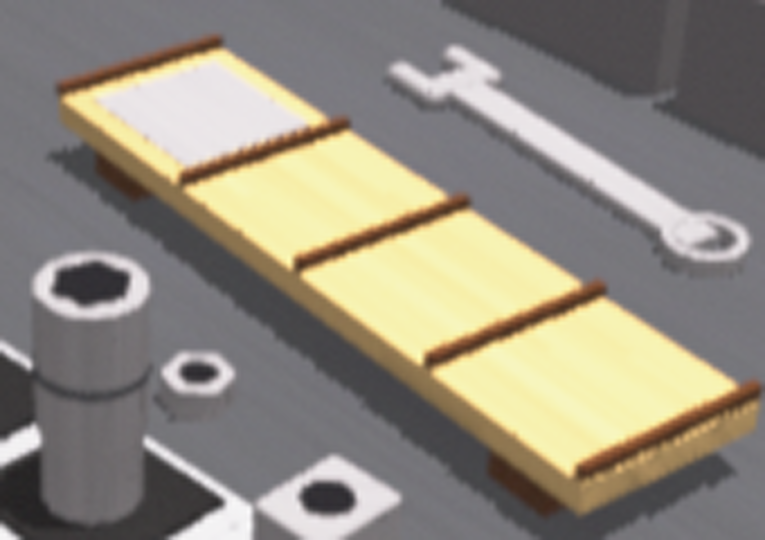

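```bash
cat > h.py <<'E'
import numpy as np, cv2
from scipy.optimize import least_squares
from scipy.spatial.transform import Rotation as R
from plant import readout, optics
def proj(c,P):
    k=optics.calibration(c); return cv2.projectPoints(np.array(P,float).reshape(-1,1,3),k["rvec"],k["tvec"],k["mtx"],None)[0].reshape(-1,2)
def ray(c,uv):
    k=optics.calibration(c); Rm=cv2.Rodrigues(k["rvec"])[0]
    d=Rm.T@np.linalg.inv(k["mtx"])@np.array([uv[0],uv[1],1.]); return -Rm.T@k["tvec"],d
def atz(c,uv,z):
    o,d=ray(c,uv); return o+d*(z-o[2])/d[2]
def fit(obs,p0):
    # obs: list (cam, local xyz, uv)
    def f(p):
        r=[]
        for c,L,uv in obs:
            w=[p[0]+np.cos(p[2])*L[0]-np.sin(p[2])*L[1],p[1]+np.sin(p[2])*L[0]+np.cos(p[2])*L[1],L[2]]
            r.extend(proj(c,[w])[0]-uv)
        return np.array(r)
    s=least_squares(f,p0,loss="soft_l1"); return s.x,f(s.x).reshape(-1,2)
E
cat > m1.py <<'E'
from h import *
sr=lambda u,v:np.array([140+(u+.5)/3.2-.5,130+(v+.5)/3.2-.5]); dr=lambda u,v:np.array([195+(u+.5)/3.4-.5,220+(v+.5)/3.4-.5])
sk=lambda u,v:np.array([220+(u+.5)/3.1-.5,235+(v+.5)/3.1-.5]); dk=lambda u,v:np.array([280+(u+.5)/4.5-.5,200+(v+.5)/4.5-.5])
S,D="scene","side"
for cams in [(S,),(D,),(S,D)]:
    o=[(S,(-.032,-.15,.027),sr(28,378)),(S,(.032,-.15,.027),sr(88,500)),(S,(.032,.15,.027),sr(740,196)),
       (D,(-.032,.15,.027),dr(45,162)),(D,(-.032,-.15,.027),dr(575,555)),(D,(.032,-.15,.027),dr(697,462))]
    x,r=fit([a for a in o if a[0] in cams],[.55,0,0]); print("rail",cams,x.round(4),r.round(1).tolist())
    Y=[.139,.06,-.006,-.072,-.138]
    o=[]
    for c,s,a,b in [(S,sk,[(679,38),(502,98),(348,150),(190,202),(25,255)],[(765,184),(580,253),(419,310),(254,370),(78,432)]),
                  (D,dk,[(60,86),(183,177),(297,263),(430,357),(582,468)],[(219,41),(346,123),(466,200),(602,287),(757,388)])]:
        for y,p,q in zip(Y,a,b): o+=[(c,(-.037,y,.032),s(*p)),(c,(.037,y,.032),s(*q))]
    x,r=fit([a for a in o if a[0] in cams],[.7,0,0]); print("rack",cams,x.round(4),abs(r).max().round(1), np.sqrt((r**2).mean()).round(2))
for n,z,u,v in [("stop",.079,(142,311),(538,307)),("deep",.1,(345,187),(358,146)),("slim",.082,(498,152),(246,116)),("wide",.082,(638,92),(145,53))]:
    print(n,atz(S,sr(*u),z).round(4),atz(D,dr(*v),z).round(4))
E
python3 m1.py
```

```text
rail ('scene',) [ 0.4775 -0.0322  0.082 ] [[0.0, 0.2], [-0.7, 0.1], [0.8, -0.5]]
rack ('scene',) [ 0.643   0.0094 -0.077 ] 1.3 0.49
rail ('side',) [ 0.4782 -0.0327  0.0746] [[-0.2, -0.2], [-0.7, 0.7], [1.2, -0.9]]
rack ('side',) [ 0.6405  0.0084 -0.0742] 0.6 0.33
rail ('scene', 'side') [ 0.4779 -0.0324  0.0784] [[-0.1, 0.1], [-1.0, 0.1], [0.9, 0.0], [-0.7, -0.0], [-0.7, 0.4], [1.0, -1.2]]
rack ('scene', 'side') [ 0.6424  0.0095 -0.0755] 1.4 0.64
stop [ 0.4849 -0.1338  0.079 ] [ 0.4867 -0.1334  0.079 ]
deep [ 0.4785 -0.0472  0.1   ] [ 0.4792 -0.0468  0.1   ]
slim [0.4735 0.0177 0.082 ] [0.4749 0.0181 0.082 ]
wide [0.469  0.0819 0.082 ] [0.4697 0.0832 0.082 ]
```

```bash
python3 -m crank '30 0 0 0 0 0.176; 30 0 0 0 0 0.176; 10 30 0 0 0 0.176; 0 60 0 0 0 0.176; 0 60 0 0 0 0.176' 0.3
cat >> h.py <<'E'
def goto(x,y,z,yaw,n=True):
    s=readout.get_state(); M=R.from_quat(s["tcp_rot"])
    T=R.from_matrix(np.array([[np.cos(yaw),np.sin(yaw),0],[np.sin(yaw),-np.cos(yaw),0],[0,0,-1]]))
    d=M.inv().apply(np.array([x,y,z])-s["eef_pos"])*1e3
    dt=T.inv().apply(np.array([x,y,z])-s["eef_pos"])*1e3
    rv=(M.inv()*T).as_rotvec()
    print("t",round(s["time"],2),"pos",s["eef_pos"].round(4),"shift now-axes mm",d.round(1),"target-axes",dt.round(1),"turn",rv.round(4),"F",s["contact_force"].round(1),"op",round(s["opening"],3))
E
python3 -c "
from h import *
goto(.4857,-.1336,.231,.078)"
```

```text
time: 0.78
eef_pos: [0.4044, 0.5437, 0.2303]
tcp_rot: [0.992, 0.124, -0.0, 0.0]
contact_force: [0.6, -0.4, -0.8]
opening: 0.648
t 0.78 pos [0.4044 0.5437 0.2303] shift now-axes mm [-8.730e+01  6.765e+02 -1.000e-01] target-axes [ 28.3 681.5  -0.7] turn [0.0008 0.0005 0.1698] F [ 0.6 -0.4 -0.8] op 0.648
```

```bash
python3 -m crank '0 0 0 0 0 0.17; 28 60 0 0 0 0; 0 60 0 0 0 0; 0 60 0 0 0 0; 0 60 0 0 0 0'
python3 -m crank '0 60 0 0 0 0; 0 60 0 0 0 0; 0 60 0 0 0 0; 0 60 0 0 0 0; 0 60 0 0 0 0'
python3 -m crank '0 60 0 0 0 0; 0 60 0 0 0 0; 0 0 0 0 0 0'
python3 - <<'E'
from h import *
goto(.4857,-.1336,.12,.078)
im=optics.read_camera("wrist"); cv2.imwrite("pics/w1.png",im[:,:,::-1])
E
```

```text
time: 1.4
eef_pos: [0.4492, 0.3093, 0.2309]
tcp_rot: [0.999, 0.042, -0.0, 0.0]
contact_force: [0.5, -0.2, 0.8]
opening: 0.65
time: 2.02
eef_pos: [0.4739, 0.0104, 0.2313]
tcp_rot: [0.999, 0.042, 0.0, 0.0]
contact_force: [1.1, -0.5, 0.7]
opening: 0.642
time: 2.4
eef_pos: [0.484, -0.1108, 0.2311]
tcp_rot: [0.999, 0.038, -0.0, 0.0]
contact_force: [0.2, 0.8, -0.0]
opening: 0.652
t 2.4 pos [ 0.484  -0.1108  0.2311] shift now-axes mm [ -0.   22.8 111.1] target-axes [-1.000e-01  2.280e+01  1.111e+02] turn [ 0.0004  0.0005 -0.0012] F [ 0.2  0.8 -0. ] op 0.652
```

View pics/w1.png

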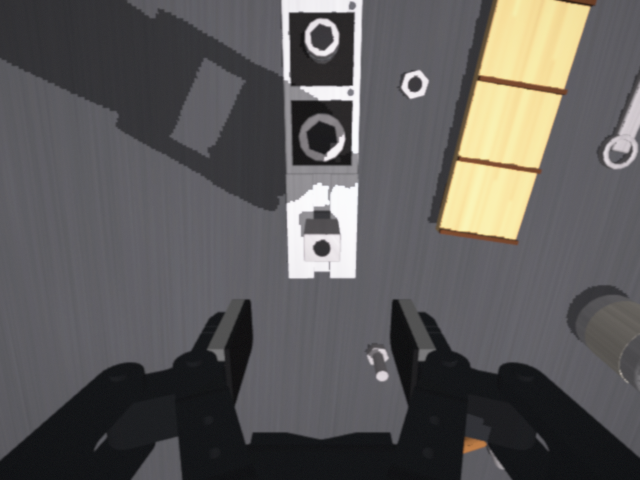

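Run:
```python
from h import *
print(atz("scene",(97,350),0),atz("side",(492,407),0), atz("scene",(311,262),0))
goto(.4857,-.1336,.036,.078)
```

```text
[ 0.55383054 -0.28135222  0.        ] [ 0.56257867 -0.27761424  0.        ] [0.55109425 0.00281817 0.        ]
t 2.45 pos [ 0.4839 -0.1089  0.231 ] shift now-axes mm [  0.   24.9 194.9] target-axes [-1.00e-01  2.48e+01  1.95e+02] turn [-0.0007  0.0007  0.001 ] F [0.7 0.1 0.1] op 0.649
```

```bash
python3 -m crank '0 24 40 0 0 0; 0 0 60 0 0 0; 0 0 40 0 0 0; 0 0 0 0 0 0'
python3 - <<'E'
from h import *
import time
goto(.4857,-.1336,.036,.078)
im=optics.read_camera("wrist"); cv2.imwrite("pics/w2.png",im[:,:,::-1])
goto(.4857,-.1336,.036,.078)
im=optics.read_camera("side"); cv2.imwrite("pics/d2.png",im[:,:,::-1])
goto(.4857,-.1336,.036,.078)
E
```

```text
time: 2.95
eef_pos: [0.4833, -0.1284, 0.0877]
tcp_rot: [0.999, 0.042, -0.004, -0.002]
contact_force: [-0.3, -0.1, -0.3]
opening: 0.652
t 2.95 pos [ 0.4833 -0.1284  0.0877] shift now-axes mm [ 2.4  5.7 51.6] target-axes [ 2.   5.4 51.7] turn [-0.005   0.0078  0.0068] F [-0.3 -0.1 -0.3] op 0.652
t 3.0 pos [ 0.4854 -0.1296  0.0905] shift now-axes mm [ 0.1  4.2 54.5] target-axes [-0.   4.  54.5] turn [-0.0019  0.0027  0.0067] F [ 0.2 -0.5  0.3] op 0.649
t 3.05 pos [ 0.4869 -0.1304  0.0924] shift now-axes mm [-1.5  3.  56.4] target-axes [-1.4  3.1 56.4] turn [ 0.0004 -0.0009  0.0066] F [ 0.7 -0.6 -0.2] op 0.65
```

View pics/w2.png

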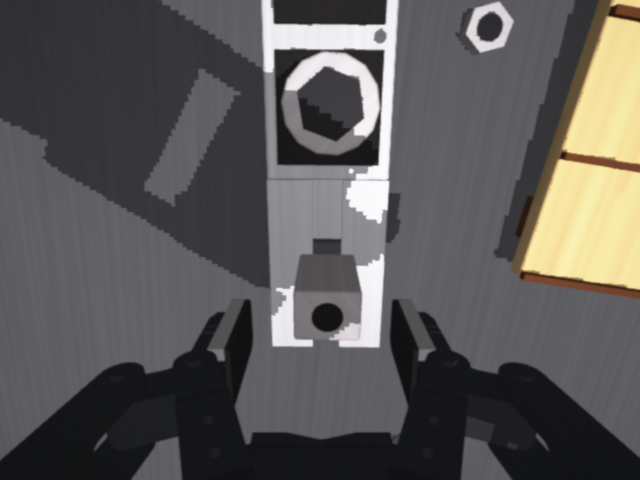

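View pics/d2.png

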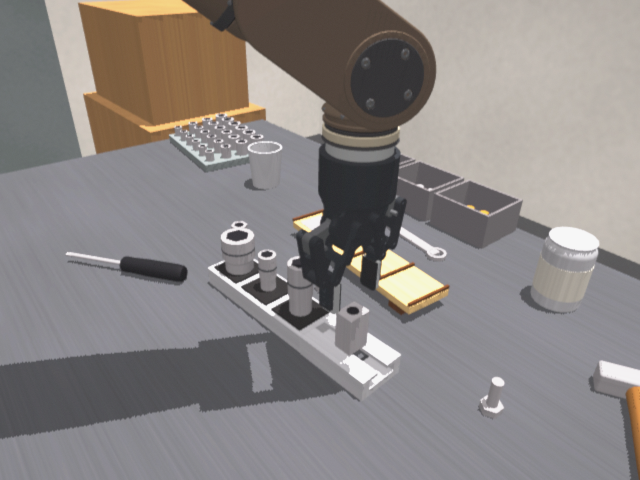

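```bash
python3 -m crank '0 0 0 0 0 0; 0 0 0 0 0 0; 0 0 0 0 0 0'
python3 - <<'E'
from h import *
goto(.4857,-.1336,.036,.078)
im=optics.read_camera("wrist"); cv2.imwrite("pics/w3.png",im[:,:,::-1])
goto(.4857,-.1336,.036,.078)
E
```

```text
time: 3.42
eef_pos: [0.4868, -0.1315, 0.0925]
tcp_rot: [0.999, 0.041, 0.001, 0.0]
contact_force: [0.4, 0.0, -0.5]
opening: 0.65
t 3.42 pos [ 0.4868 -0.1315  0.0925] shift now-axes mm [-1.4  1.9 56.5] target-axes [-1.3  2.  56.5] turn [ 0.001  -0.0018  0.005 ] F [ 0.4  0.  -0.5] op 0.65
t 3.48 pos [ 0.4866 -0.1315  0.0921] shift now-axes mm [-1.1  2.  56.1] target-axes [-1.1  2.1 56.1] turn [ 0.0008 -0.0013  0.005 ] F [ 0.5 -0.4  0.2] op 0.65
```

View pics/w3.png

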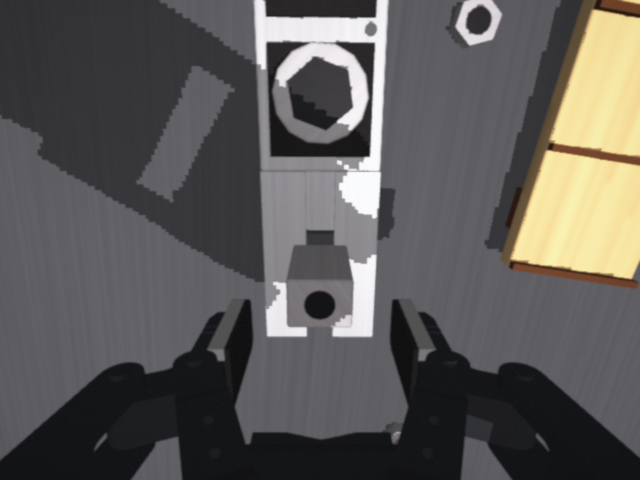

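```bash
python3 -m crank '-1 2 20 0 0 0; 0 0 20 0 0 0; 0 0 16 0 0 0.004; 0 0 0 0 0 0; 0 0 0 0 0 0'
python3 - <<'E'
from h import *
goto(.4857,-.1336,.036,.078)
im=optics.read_camera("side"); cv2.imwrite("pics/d3.png",cv2.resize(im[220:400,270:450,::-1],None,fx=3.3,fy=3.3))
E
```

```text
time: 4.1
eef_pos: [0.4859, -0.1336, 0.0359]
tcp_rot: [0.999, 0.039, 0.0, 0.0]
contact_force: [0.3, 0.3, -1.0]
opening: 0.653
t 4.1 pos [ 0.4859 -0.1336  0.0359] shift now-axes mm [-0.2  0.  -0.1] target-axes [-0.2  0.  -0.1] turn [ 0.0005 -0.0008  0.001 ] F [ 0.3  0.3 -1. ] op 0.653
```

View pics/d3.png

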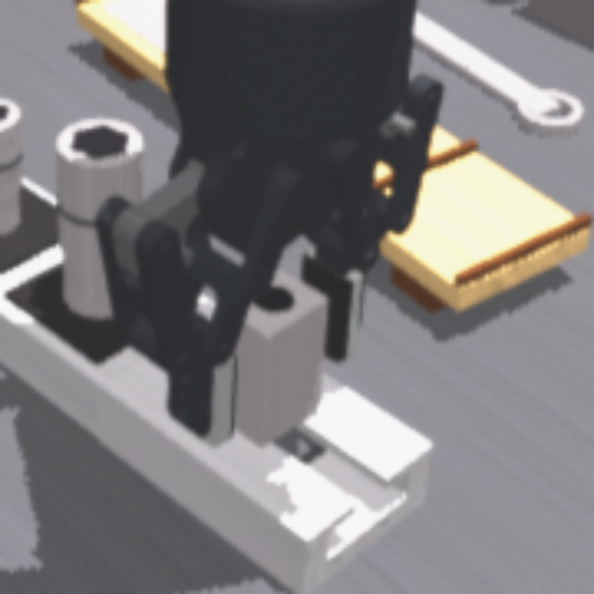

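The fingers straddle the block, so I'll close.

```bash
python3 -m crank '0 0 0 0 0 0; 0 0 0 0 0 0; 0 0 0 0 0 0; 0 0 0 0 0 0' -1 40
python3 -m crank '0 5 0 0 0 0; 0 8 0 0 0 0; 0 8 0 0 0 0; 0 8 0 0 0 0'
```

```text
time: 4.65
eef_pos: [0.486, -0.1336, 0.0361]
tcp_rot: [0.999, 0.04, 0.001, 0.0]
contact_force: [-0.5, 1.2, 5.5]
opening: 0.345
time: 5.15
eef_pos: [0.4882, -0.1616, 0.0361]
tcp_rot: [0.999, 0.039, 0.0, -0.001]
contact_force: [-0.0, 3.7, 7.2]
opening: 0.344
```

```bash
python3 -m crank '0 0 -1 0 0 0; 0 9 0 0 0 0; 0 9 0 0 0 0; 0 9 0 0 0 0; 0 9 0 0 0 0'
python3 -m crank '0 9 0 0 0 0; 0 6 0 0 0 0; 0 0 0 0 0 0; 0 0 0 0 0 0'
python3 - <<'E'
from h import *
goto(.4857,-.1336,.036,.078)
im=optics.read_camera("side"); cv2.imwrite("pics/d4.png",cv2.resize(im[240:420,290:470,::-1],None,fx=3.3,fy=3.3))
im=optics.read_camera("scene"); cv2.imwrite("pics/s4.png",cv2.resize(im[130:330,90:290,::-1],None,fx=3,fy=3))
E
```

```text
time: 5.78
eef_pos: [0.4902, -0.1989, 0.0359]
tcp_rot: [0.999, 0.039, -0.0, 0.0]
contact_force: [-0.2, 0.2, -2.0]
opening: 0.348
time: 6.28
eef_pos: [0.4915, -0.2129, 0.0361]
tcp_rot: [0.999, 0.04, -0.0, -0.0]
contact_force: [0.3, 0.0, -2.6]
opening: 0.35
t 6.28 pos [ 0.4915 -0.2129  0.0361] shift now-axes mm [  0.5 -79.5   0.1] target-axes [  0.4 -79.5   0.1] turn [-0.0004  0.0004  0.001 ] F [ 0.3  0.  -2.6] op 0.35
```

View pics/d4.png

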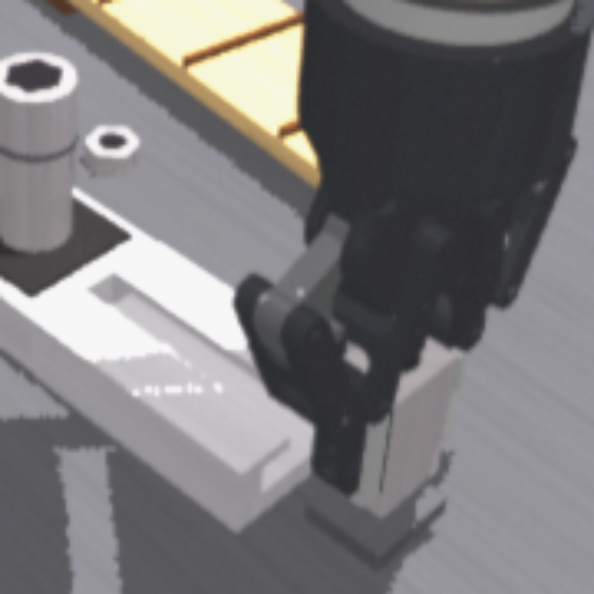

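View pics/s4.png

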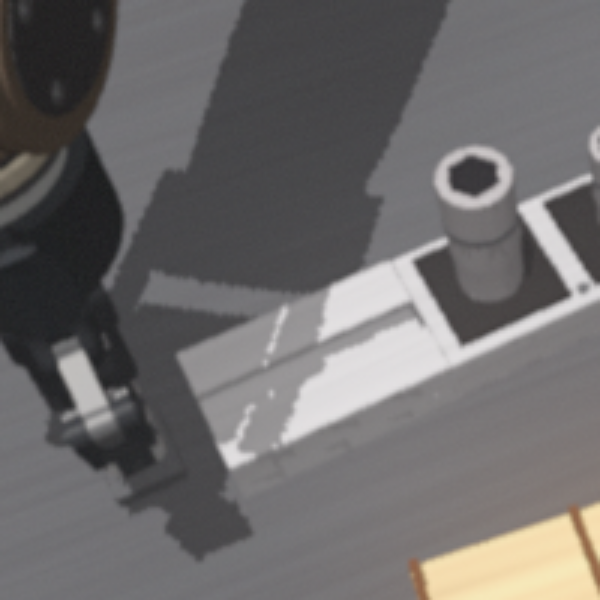

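```bash
python3 -m crank '0 3 -20 0 0 0; 0 0 -35 0 0 0; 0 0 -35 0 0 0; 0 0 -30 0 0 0; 40 0 -10 0 0 0' -1 60
python3 -m crank '50 -20 0 0 0 0.05; 50 -40 0 0 0 0.05; 0 -50 0 0 0 0.053; 0 -50 0 0 0 0; 0 -50 0 0 0 0'
python3 -c "
from h import *
goto(.65,.1092,.09,-.0755)"
```

```text
time: 7.0
eef_pos: [0.5318, -0.2133, 0.1689]
tcp_rot: [0.999, 0.039, 0.001, 0.001]
contact_force: [1.5, -0.4, -1.7]
opening: 0.343
time: 7.62
eef_pos: [0.6359, 0.0031, 0.1659]
tcp_rot: [0.999, -0.037, -0.0, -0.0]
contact_force: [0.6, -0.2, -3.1]
opening: 0.343
t 7.62 pos [0.6359 0.0031 0.1659] shift now-axes mm [   6.3 -106.8   75.9] target-axes [   6.1 -106.8   75.9] turn [-0.0001  0.0006  0.002 ] F [ 0.6 -0.2 -3.1] op 0.343
```

```bash
python3 -m crank '6 -50 0 0 0 0; 0 -40 15 0 0 0; 0 -12 15 0 0 0; 0 0 15 0 0 0; 0 0 0 0 0 0'
python3 -m crank '0 0 0 0 0 0; 0 0 0 0 0 0'
python3 - <<'E'
from h import *
goto(.65,.1092,.060,-.0755)
im=optics.read_camera("wrist"); cv2.imwrite("pics/w5.png",im[:,:,::-1])
goto(.65,.1092,.060,-.0755)
im=optics.read_camera("side"); cv2.imwrite("pics/d5.png",cv2.resize(im[120:300,240:420,::-1],None,fx=3.3,fy=3.3))
E
```

```text
time: 8.25
eef_pos: [0.6482, 0.1012, 0.1188]
tcp_rot: [0.999, -0.037, -0.002, 0.0]
contact_force: [-1.2, -0.1, -2.4]
opening: 0.348
time: 8.5
eef_pos: [0.6504, 0.1014, 0.1224]
tcp_rot: [0.999, -0.038, 0.001, 0.0]
contact_force: [0.6, -0.5, -2.3]
opening: 0.344
t 8.5 pos [0.6504 0.1014 0.1224] shift now-axes mm [-1.1 -7.8 62.4] target-axes [-1.  -7.8 62.4] turn [-0.     -0.0018  0.0002] F [ 0.6 -0.5 -2.3] op 0.344
t 8.55 pos [0.6504 0.1016 0.1224] shift now-axes mm [-1.  -7.6 62.4] target-axes [-0.9 -7.6 62.4] turn [-0.0001 -0.0018  0.0004] F [-0.5 -1.  -2.1] op 0.345
```

View pics/w5.png

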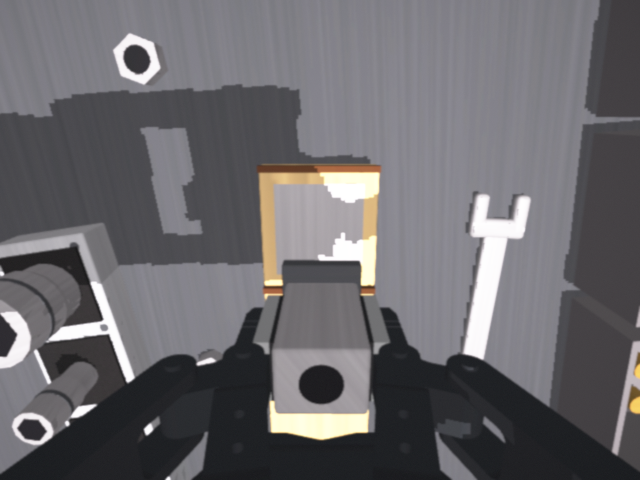

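View pics/d5.png

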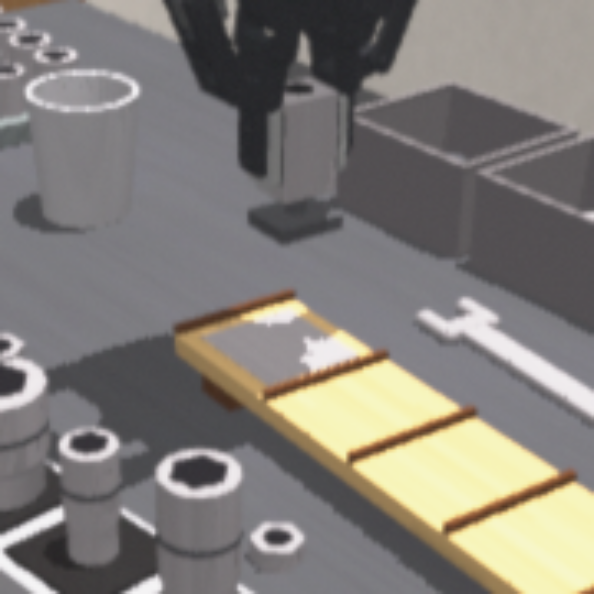

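```bash
cat >> h.py <<'E'
def watz(uv,z,s):
    k=optics.calibration("wrist"); A=k["tool_from_camera"]; M=R.from_quat(s["tcp_rot"])
    d=M.apply(A[:3,:3]@np.linalg.inv(k["mtx"])@np.array([uv[0],uv[1],1.])); o=s["eef_pos"]+M.apply(A[:3,3])
    return o+d*(z-o[2])/d[2]
RACK=(.6424,.0095,-.0755); RAIL=(.4779,-.0324,.0784)
def loc(f,x,y): c,s=np.cos(f[2]),np.sin(f[2]); return np.array([f[0]+c*x-s*y,f[1]+s*x+c*y])
def inv(f,p): d=np.array(p[:2])-f[:2]; c,s=np.cos(f[2]),np.sin(f[2]); return np.array([c*d[0]+s*d[1],-s*d[0]+c*d[1]])
E
python3 - <<'E'
from h import *
s=readout.get_state()
for uv in [(258,168),(381,168),(264,290),(376,290)]: print(inv(RACK,watz(uv,.032,s)).round(4))
print(loc(RACK,0,.1))
E
```

```text
[-0.0369  0.1405]
[0.036  0.1405]
[-0.0368  0.0614]
[0.0365 0.0614]
[0.64994283 0.10921512]
```

Rack pose confirmed to about 1 mm. Now lowering.

```bash
python3 -m crank '-1 -8 20 0 0 0; 0 0 20 0 0 0; 0 0 14 0 0 0; 0 0 4 0 0 0; 0 0 0 0 0 0'
python3 -m crank '0 0 0 0 0 0; 0 0 0 0 0 0'
python3 -c "
from h import *
goto(.65,.1097,.053,-.0755)"
```

```text
time: 9.22
eef_pos: [0.6492, 0.1104, 0.0628]
tcp_rot: [0.999, -0.037, -0.0, 0.0]
contact_force: [0.2, -0.2, -2.2]
opening: 0.344
time: 9.48
eef_pos: [0.6499, 0.1104, 0.0643]
tcp_rot: [0.999, -0.037, 0.001, -0.0]
contact_force: [0.6, 0.9, -2.2]
opening: 0.342
t 9.47 pos [0.6499 0.1104 0.0643] shift now-axes mm [ 0.1  0.7 11.3] target-axes [ 0.1  0.7 11.3] turn [-0.0001 -0.0017  0.0015] F [ 0.6  0.9 -2.2] op 0.342
```

```bash
python3 -m crank '0 0 3 0 0 0; 0 0 3 0 0 0; 0 0 1 0 0 0; 0 0 0 0 0 0; 0 0 0 0 0 0'
python3 -m crank '0 0 1 0 0 0; 0 0 0 0 0 0'
python3 -m crank '0 0 1 0 0 0; 0 0 0 0 0 0'
```

```text
time: 10.1
eef_pos: [0.6493, 0.1105, 0.0564]
tcp_rot: [0.999, -0.037, 0.0, -0.0]
contact_force: [0.1, 0.7, -2.0]
opening: 0.345
time: 10.35
eef_pos: [0.6492, 0.1105, 0.0553]
tcp_rot: [0.999, -0.037, -0.0, 0.0]
contact_force: [-0.3, -0.1, -1.5]
opening: 0.344
time: 10.6
eef_pos: [0.6492, 0.1105, 0.0542]
tcp_rot: [0.999, -0.037, -0.0, 0.0]
contact_force: [0.4, -0.5, -1.6]
opening: 0.343
```

```bash
python3 -m crank '0 0 0.8 0 0 0; 0 0 0 0 0 0'
python3 -m crank '0 0 0.8 0 0 0; 0 0 0 0 0 0'
```

```text
time: 10.85
eef_pos: [0.6492, 0.1104, 0.0534]
tcp_rot: [0.999, -0.037, -0.0, 0.0]
contact_force: [0.8, 0.8, -1.4]
opening: 0.341
time: 11.1
eef_pos: [0.6494, 0.1105, 0.0532]
tcp_rot: [0.999, -0.037, -0.0, 0.0]
contact_force: [-1.7, 0.1, 1.5]
opening: 0.346
```

```bash
python3 -m crank '0 0 0 0 0 0; 0 0 0 0 0 0; 0 0 0 0 0 0; 0 0 -10 0 0 0; 0 0 -15 0 0 0' 0.1
python3 -m crank '0 0 -30 0 0 0; 0 0 -40 0 0 0; 0 0 -40 0 0 0; 0 0 0 0 0 0; 0 0 0 0 0 0'
python3 - <<'E'
from h import *
goto(.65,.1097,.053,-.0755)
im=optics.read_camera("wrist"); cv2.imwrite("pics/w6.png",im[:,:,::-1])
im=optics.read_camera("side"); cv2.imwrite("pics/d6.png",cv2.resize(im[120:300,240:420,::-1],None,fx=3.3,fy=3.3))
E
```

```text
time: 11.72
eef_pos: [0.6491, 0.1105, 0.0783]
tcp_rot: [0.999, -0.037, -0.0, 0.0]
contact_force: [0.5, 0.7, -0.5]
opening: 0.55
time: 12.35
eef_pos: [0.649, 0.1105, 0.1879]
tcp_rot: [0.999, -0.037, 0.0, 0.0]
contact_force: [-0.1, -0.4, -0.9]
opening: 0.549
t 12.35 pos [0.649  0.1105 0.1879] shift now-axes mm [  1.    0.7 134.9] target-axes [  1.    0.7 134.9] turn [ 0.     -0.0001  0.0015] F [-0.1 -0.4 -0.9] op 0.549
```

View pics/w6.png

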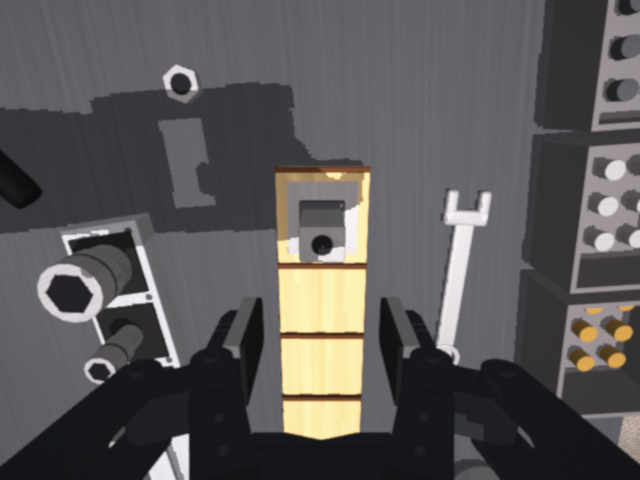

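View pics/d6.png

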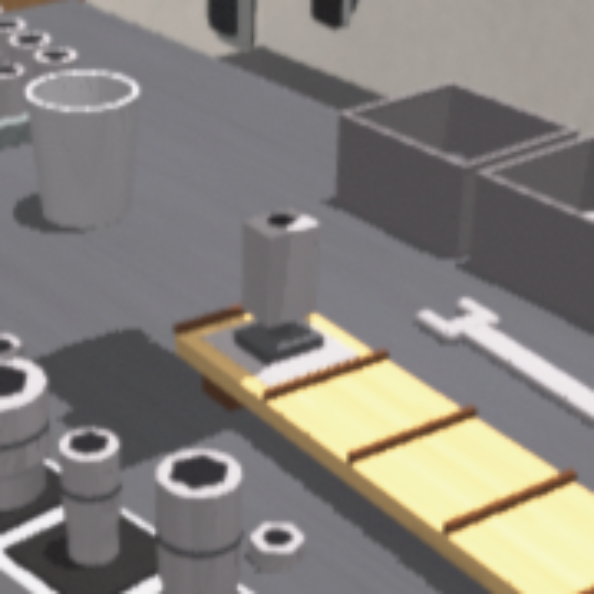

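Run:
```python
from h import *
s=readout.get_state(); p=watz((322,244),.097,s); print(p,inv(RACK,p))
print(loc(RAIL,0,-.015),loc(RAIL,0,.05),loc(RAIL,0,.115)); print(loc(RACK,0,.027),loc(RACK,0,-.039),loc(RACK,0,-.105))
goto(.4791,-.0474,.15,.078)
```

```text
[0.64816151 0.11129401 0.097     ] [-0.00193305  0.10193861]
[ 0.4790748  -0.04735392] [0.47398401 0.01744641] [0.46889323 0.08224675]
[0.64443656 0.03642308] [ 0.6394583 -0.0293889] [ 0.63448003 -0.09520088]
t 12.45 pos [0.6482 0.1104 0.186 ] shift now-axes mm [-156.9  169.9   36.5] target-axes [-180.9  144.2   36. ] turn [ 1.00e-04  3.10e-03 -1.52e-01] F [ 0.6 -0.1 -0.9] op 0.551
```

```bash
python3 -m crank '0 30 0 0 0 -0.076; 0 30 0 0 0 -0.076; -60 30 0 0 0 0; -60 30 0 0 0 0; -54 30 0 0 0 0' 0.3
python3 -m crank '0 0 0 0 0 0; 0 0 0 0 0 0; 0 0 0 0 0 0'
python3 - <<'E'
from h import *
goto(.4791,-.0474,.05,.078)
s=readout.get_state()
im=optics.read_camera("wrist"); cv2.imwrite("pics/w7.png",im[:,:,::-1])
E
```

```text
time: 13.08
eef_pos: [0.486, -0.0485, 0.1858]
tcp_rot: [0.999, 0.039, -0.002, -0.0]
contact_force: [1.0, -0.6, 0.5]
opening: 0.65
time: 13.45
eef_pos: [0.4895, -0.0477, 0.1877]
tcp_rot: [0.999, 0.039, 0.0, -0.0]
contact_force: [0.4, 0.3, 0.1]
opening: 0.653
t 13.45 pos [ 0.4895 -0.0477  0.1877] shift now-axes mm [-10.3  -1.1 137.7] target-axes [-10.3  -1.1 137.7] turn [-0.0001 -0.0002  0.001 ] F [0.4 0.3 0.1] op 0.653
```

View pics/w7.png

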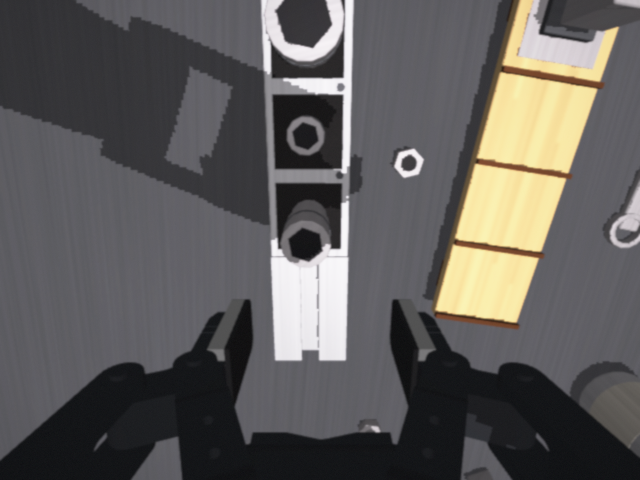

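```bash
python3 -m crank '-10 -1 10 0 0 0; 0 0 30 0 0 0; 0 0 20 0 0 0; 0 0 0 0 0 0; 0 0 0 0 0 0'
python3 - <<'E'
from h import *
goto(.4791,-.0474,.05,.078)
im=optics.read_camera("wrist"); cv2.imwrite("pics/w8.png",im[:,:,::-1])
goto(.4791,-.0474,.05,.078)
E
```

```text
time: 14.12
eef_pos: [0.4787, -0.0477, 0.1282]
tcp_rot: [0.999, 0.039, 0.0, 0.0]
contact_force: [-0.1, 0.2, 0.8]
opening: 0.651
t 14.12 pos [ 0.4787 -0.0477  0.1282] shift now-axes mm [ 0.3 -0.3 78.2] target-axes [ 0.4 -0.3 78.2] turn [ 0.0002 -0.0005  0.0004] F [-0.1  0.2  0.8] op 0.651
t 14.18 pos [ 0.4791 -0.0479  0.1287] shift now-axes mm [-0.1 -0.6 78.7] target-axes [ 0.  -0.5 78.7] turn [ 0.0006 -0.0015  0.0003] F [-0.3  0.6  0.7] op 0.646
```

View pics/w8.png

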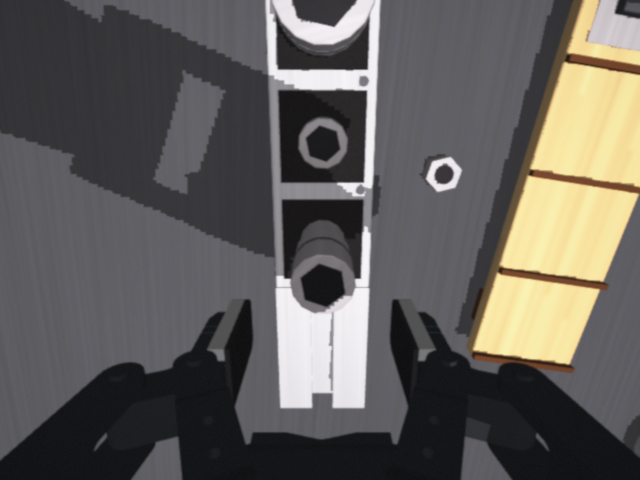

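Centred (socket at column 322, finger middle at 321). I'll descend and grip, then lift.

```bash
python3 -m crank '0 -0.3 25 0 0 0; 0 0 30 0 0 0; 0 0 20 0 0 0; 0 0 3 0 0 0; 0 0 0 0 0 0'
python3 -m crank '0 0 0 0 0 0; 0 0 0 0 0 0'
python3 -m crank '0 0 0 0 0 0; 0 0 0 0 0 0; 0 0 0 0 0 0; 0 0 0 0 0 0; 0 0 0 0 0 0' -1 50
```

```text
time: 14.8
eef_pos: [0.4793, -0.0478, 0.0508]
tcp_rot: [0.999, 0.039, 0.001, 0.0]
contact_force: [0.6, 0.6, 0.1]
opening: 0.654
time: 15.05
eef_pos: [0.4791, -0.0477, 0.0507]
tcp_rot: [0.999, 0.039, 0.001, 0.0]
contact_force: [-0.8, -0.0, -0.2]
opening: 0.643
time: 15.68
eef_pos: [0.4789, -0.0476, 0.0503]
tcp_rot: [0.999, 0.039, 0.0, 0.0]
contact_force: [-1.3, 1.3, 5.3]
opening: 0.365
```

```bash
python3 -m crank '0 0 -15 0 0 0; 0 0 -35 0 0 0; 0 0 -35 0 0 0; 10 0 -20 0 0 0; 45 -20 0 0 0 0'
python3 -m crank '45 -20 0 0 0 0; 45 -20 0 0 0 0; 26 -12 0 0 0 0.077; 0 0 0 0 0 0.077; 0 0 0 0 0 0'
python3 -m crank '0 0 0 0 0 0; 0 0 0 0 0 0'
python3 - <<'E'
from h import *
goto(.6444,.0370,.0475,-.0755)
im=optics.read_camera("wrist"); cv2.imwrite("pics/w9.png",im[:,:,::-1])
E
```

```text
time: 16.3
eef_pos: [0.5323, -0.0241, 0.1572]
tcp_rot: [0.999, 0.038, 0.002, 0.001]
contact_force: [0.4, -0.9, -2.1]
opening: 0.36
time: 16.92
eef_pos: [0.6427, 0.0379, 0.1539]
tcp_rot: [0.999, -0.037, -0.001, -0.0]
contact_force: [0.1, 0.5, -2.1]
opening: 0.365
time: 17.18
eef_pos: [0.6429, 0.0374, 0.1547]
tcp_rot: [0.999, -0.038, -0.0, 0.0]
contact_force: [-0.4, 0.7, -2.0]
opening: 0.365
t 17.18 pos [0.6429 0.0374 0.1547] shift now-axes mm [  1.5   0.3 107.2] target-axes [  1.5   0.3 107.2] turn [ 0.      0.0003 -0.0003] F [-0.4  0.7 -2. ] op 0.365
```

View pics/w9.png

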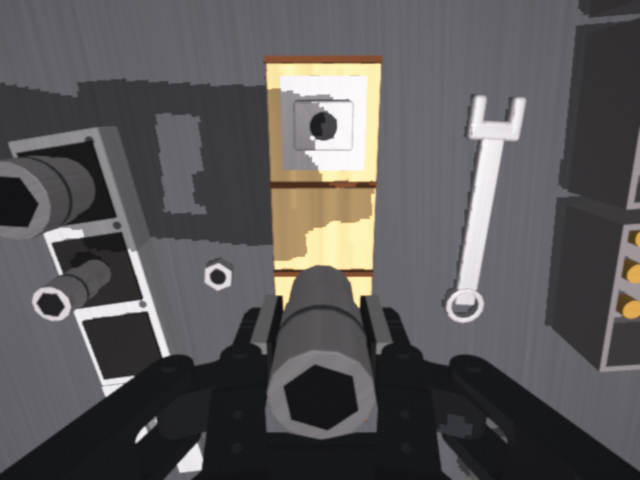

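```bash
python3 -m crank '1.5 0 25 0 0 0; 0 0 30 0 0 0; 0 0 25 0 0 0; 0 0 12 0 0 0; 0 0 6 0 0 0'
python3 -m crank '0 0 4 0 0 0; 0 0 0 0 0 0; 0 0 0 0 0 0'
python3 -c "
from h import *
goto(.6444,.037,.0475,-.0755)"
```

```text
time: 17.85
eef_pos: [0.6448, 0.0374, 0.0565]
tcp_rot: [0.999, -0.038, -0.0, 0.0]
contact_force: [-0.2, -0.6, -1.1]
opening: 0.362
time: 18.23
eef_pos: [0.6454, 0.0375, 0.0536]
tcp_rot: [0.999, -0.038, 0.001, 0.0]
contact_force: [-0.1, 0.3, -1.5]
opening: 0.364
t 18.23 pos [0.6454 0.0375 0.0536] shift now-axes mm [-1.   0.6  6.1] target-axes [-0.9  0.6  6.1] turn [ 0.     -0.0015 -0.0004] F [-0.1  0.3 -1.5] op 0.364
```

```bash
python3 -m crank '-0.8 0.4 3 0 0 0; 0 0 1.5 0 0 0; 0 0 0 0 0 0; 0 0 0 0 0 0'
python3 -m crank '0 0 1 0 0 0; 0 0 0 0 0 0; 0 0 0 0 0 0'
python3 -m crank '0 0 0.8 0 0 0; 0 0 0 0 0 0'
```

```text
time: 18.73
eef_pos: [0.644, 0.0372, 0.0482]
tcp_rot: [0.999, -0.038, -0.0, 0.0]
contact_force: [0.1, -0.1, -2.1]
opening: 0.367
time: 19.1
eef_pos: [0.6442, 0.0371, 0.0474]
tcp_rot: [0.999, -0.038, 0.0, 0.0]
contact_force: [0.7, -0.1, -1.4]
opening: 0.362
time: 19.35
eef_pos: [0.6442, 0.0371, 0.0473]
tcp_rot: [0.999, -0.038, 0.0, 0.0]
contact_force: [-2.5, 0.4, 4.5]
opening: 0.362
```

Contact. Releasing, then on to slim.

```bash
python3 -m crank '0 0 0 0 0 0; 0 0 0 0 0 0; 0 0 0 0 0 0; 0 0 0 0 0 0; 0 0 -10 0 0 0' 0.2
python3 -m crank '0 0 -30 0 0 0; 0 0 -40 0 0 0; 0 0 -40 0 0 0; 0 0 -20 0 0 0; 0 0 0 0 0 0'
python3 - <<'E'
from h import *
goto(.4740,.0174,.15,.078)
im=optics.read_camera("wrist"); cv2.imwrite("pics/w10.png",im[:,:,::-1])
im=optics.read_camera("side"); cv2.imwrite("pics/d10.png",cv2.resize(im[120:320,210:450,::-1],None,fx=3,fy=3))
E
```

```text
time: 19.98
eef_pos: [0.6431, 0.0372, 0.0557]
tcp_rot: [0.999, -0.038, -0.001, -0.0]
contact_force: [-0.6, 0.4, -0.1]
opening: 0.599
time: 20.6
eef_pos: [0.645, 0.0371, 0.1886]
tcp_rot: [0.999, -0.038, 0.002, 0.0]
contact_force: [-0.4, 0.4, -0.4]
opening: 0.602
t 20.6 pos [0.645  0.0371 0.1886] shift now-axes mm [-169.2   32.6   37.9] target-axes [-172.     6.3   38.6] turn [ 0.0004 -0.004  -0.154 ] F [-0.4  0.4 -0.4] op 0.602
```

View pics/w10.png

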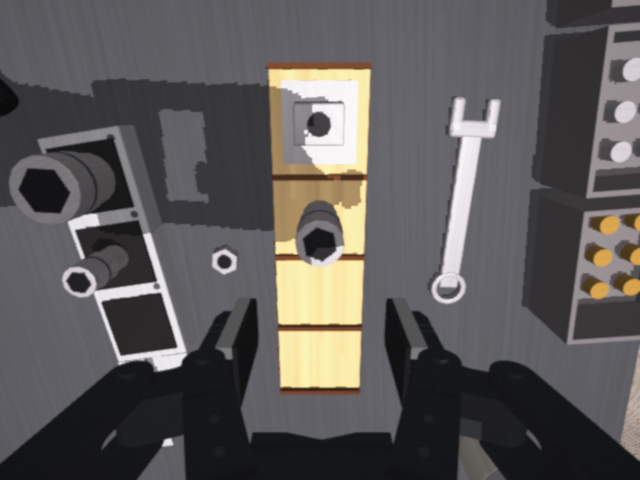

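View pics/d10.png

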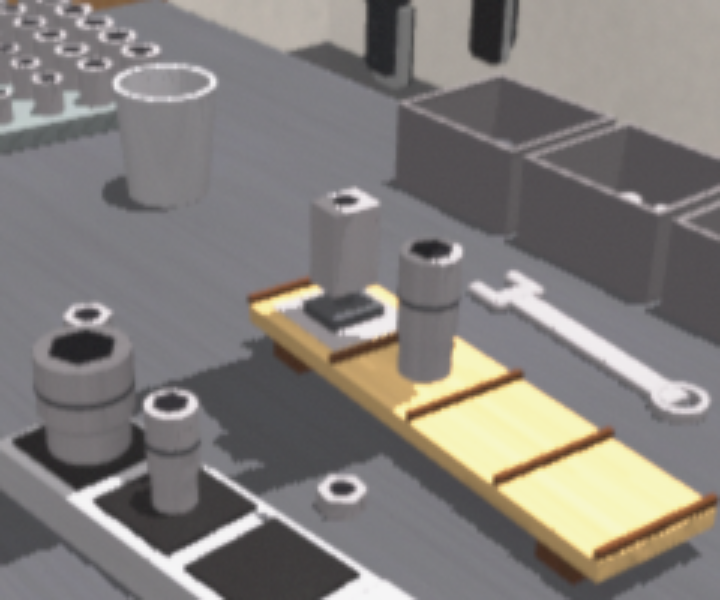

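```bash
python3 -m crank '-30 0 0 0 0 -0.077; -30 12 0 0 0 -0.077; -50 5 0 0 0 0; -50 0 0 0 0 0; -15 0 0 0 0 0' 0.2
python3 -m crank '0 0 0 0 0 0; 0 0 0 0 0 0; 0 0 0 0 0 0'
python3 -c "
from h import *
goto(.4740,.0177,.04,.078)"
```

```text
time: 21.32
eef_pos: [0.4662, 0.0138, 0.1834]
tcp_rot: [0.999, 0.039, -0.003, -0.001]
contact_force: [0.2, 0.4, -0.0]
opening: 0.6
time: 21.7
eef_pos: [0.4709, 0.0134, 0.1865]
tcp_rot: [0.999, 0.039, 0.0, -0.0]
contact_force: [0.2, -0.1, -0.1]
opening: 0.603
t 21.7 pos [0.4709 0.0134 0.1865] shift now-axes mm [  3.4  -4.  146.5] target-axes [  3.4  -4.  146.5] turn [-0.     -0.0002  0.0002] F [ 0.2 -0.1 -0.1] op 0.603
```

```bash
python3 -m crank '3.4 -4 20 0 0 0; 0 0 35 0 0 0; 0 0 20 0 0 0; 0 0 0 0 0 0; 0 0 0 0 0 0'
python3 - <<'E'
from h import *
goto(.4740,.0177,.04,.078)
im=optics.read_camera("wrist"); cv2.imwrite("pics/w11.png",im[:,:,::-1])
goto(.4740,.0177,.04,.078)
E
```

```text
time: 22.32
eef_pos: [0.474, 0.0176, 0.1123]
tcp_rot: [0.999, 0.039, 0.001, 0.0]
contact_force: [-0.0, 1.2, 0.4]
opening: 0.6
t 22.32 pos [0.474  0.0176 0.1123] shift now-axes mm [-0.1 -0.1 72.3] target-axes [ 0.  -0.1 72.3] turn [ 0.0004 -0.0014  0.0001] F [-0.   1.2  0.4] op 0.6
t 22.38 pos [0.4741 0.0176 0.1127] shift now-axes mm [-0.3 -0.2 72.7] target-axes [-0.1 -0.2 72.7] turn [ 0.0006 -0.0022  0.0001] F [ 0.6 -0.1  0.3] op 0.6
```

View pics/w11.png

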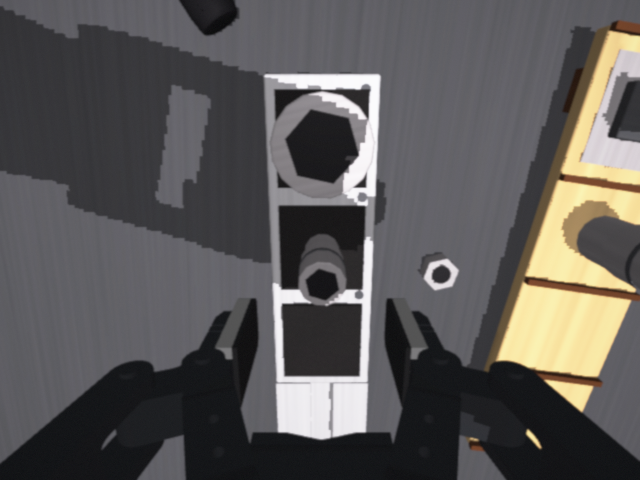

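```bash
python3 -m crank '0 0 25 0 0 0; 0 0 25 0 0 0; 0 0 17 0 0 0; 0 0 5 0 0 0; 0 0 0 0 0 0'
python3 -m crank '0 0 0 0 0 0; 0 0 0 0 0 0'
python3 -m crank '0 0 0 0 0 0; 0 0 0 0 0 0; 0 0 0 0 0 0; 0 0 0 0 0 0; 0 0 0 0 0 0' -1 40
```

```text
time: 23.0
eef_pos: [0.4733, 0.0176, 0.0398]
tcp_rot: [0.999, 0.039, 0.0, 0.0]
contact_force: [0.0, 0.0, -0.0]
opening: 0.598
time: 23.25
eef_pos: [0.4735, 0.0176, 0.0402]
tcp_rot: [0.999, 0.039, 0.001, 0.0]
contact_force: [0.3, -0.1, 0.2]
opening: 0.598
time: 23.88
eef_pos: [0.4733, 0.0177, 0.0399]
tcp_rot: [0.999, 0.039, 0.0, 0.0]
contact_force: [0.2, -0.2, 4.8]
opening: 0.27
```

```bash
python3 -m crank '0 0 -15 0 0 0; 0 0 -35 0 0 0; 0 0 -35 0 0 0; 10 0 -25 0 0 0; 42 20 0 0 0 0'
python3 -m crank '42 20 0 0 0 0; 42 20 0 0 0 0; 26 0 0 0 0 0.077; 0 0 0 0 0 0.077; 0 0 0 0 0 0'
python3 -m crank '0 0 0 0 0 0; 0 0 0 0 0 0'
python3 - <<'E'
from h import *
goto(.6395,-.0290,.037,-.0755)
E
```

```text
time: 24.5
eef_pos: [0.5269, 0.0024, 0.1526]
tcp_rot: [0.999, 0.04, 0.002, 0.0]
contact_force: [0.3, -0.4, -0.3]
opening: 0.271
time: 25.12
eef_pos: [0.6387, -0.0294, 0.149]
tcp_rot: [0.999, -0.038, -0.001, -0.0]
contact_force: [-0.4, -0.6, -1.7]
opening: 0.269
time: 25.38
eef_pos: [0.6387, -0.0294, 0.1495]
tcp_rot: [0.999, -0.038, -0.0, -0.0]
contact_force: [0.3, 0.7, -0.9]
opening: 0.271
t 25.38 pos [ 0.6387 -0.0294  0.1495] shift now-axes mm [  0.8  -0.5 112.5] target-axes [  0.8  -0.5 112.5] turn [-0.      0.0001  0.0001] F [ 0.3  0.7 -0.9] op 0.271
```

```bash
python3 -m crank '1 -0.5 25 0 0 0; 0 0 30 0 0 0; 0 0 25 0 0 0; 0 0 15 0 0 0; 0 0 6 0 0 0'
python3 -m crank '0 0 5 0 0 0; 0 0 0 0 0 0; 0 0 0 0 0 0'
python3 -c "
from h import *
goto(.6395,-.0290,.037,-.0755)"
```

```text
time: 26.0
eef_pos: [0.6397, -0.029, 0.0477]
tcp_rot: [0.999, -0.038, -0.001, -0.0]
contact_force: [0.2, -0.1, -1.3]
opening: 0.271
time: 26.38
eef_pos: [0.6407, -0.0292, 0.0443]
tcp_rot: [0.999, -0.038, 0.001, 0.0]
contact_force: [-0.5, -0.1, -1.0]
opening: 0.268
t 26.38 pos [ 0.6407 -0.0292  0.0443] shift now-axes mm [-1.2 -0.1  7.3] target-axes [-1.2 -0.1  7.3] turn [ 0.0002 -0.0015 -0.0005] F [-0.5 -0.1 -1. ] op 0.268
```

```bash
python3 -m crank '-0.8 0 3 0 0 0; 0 0 2.5 0 0 0; 0 0 0 0 0 0; 0 0 0 0 0 0'
python3 -m crank '0 0 1 0 0 0; 0 0 0 0 0 0; 0 0 0 0 0 0'
python3 -m crank '0 0 0.8 0 0 0; 0 0 0 0 0 0'
```

```text
time: 26.88
eef_pos: [0.6393, -0.029, 0.0379]
tcp_rot: [0.999, -0.038, -0.0, -0.0]
contact_force: [-0.5, -0.1, -1.4]
opening: 0.269
time: 27.25
eef_pos: [0.6393, -0.029, 0.037]
tcp_rot: [0.999, -0.038, 0.0, 0.0]
contact_force: [-0.1, 0.0, -1.8]
opening: 0.265
time: 27.5
eef_pos: [0.6394, -0.029, 0.0369]
tcp_rot: [0.999, -0.038, -0.0, 0.0]
contact_force: [-2.8, 1.0, 5.0]
opening: 0.27
```

```bash
python3 -m crank '0 0 0 0 0 0; 0 0 0 0 0 0; 0 0 0 0 0 0; 0 0 0 0 0 0; 0 0 -10 0 0 0' 0.1
python3 -m crank '0 0 -30 0 0 0; 0 0 -40 0 0 0; 0 0 -40 0 0 0; 0 0 -30 0 0 0; 0 0 0 0 0 0' 0.65
python3 - <<'E'
from h import *
goto(.4689,.0826,.15,.078)
im=optics.read_camera("wrist"); cv2.imwrite("pics/w12.png",im[:,:,::-1])
im=optics.read_camera("side"); cv2.imwrite("pics/d12.png",cv2.resize(im[120:320,210:450,::-1],None,fx=3,fy=3))
E
```

```text
time: 28.12
eef_pos: [0.6385, -0.0288, 0.0454]
tcp_rot: [0.999, -0.038, -0.001, -0.0]
contact_force: [-1.3, -0.4, 0.7]
opening: 0.55
time: 28.75
eef_pos: [0.6414, -0.0294, 0.1907]
tcp_rot: [0.999, -0.038, 0.004, 0.001]
contact_force: [0.2, 0.3, -1.0]
opening: 0.828
t 28.75 pos [ 0.6414 -0.0294  0.1907] shift now-axes mm [-180.8  -98.6   39.1] target-axes [-163.3 -125.1   40.7] turn [ 0.0017 -0.008  -0.1539] F [ 0.2  0.3 -1. ] op 0.828
```

View pics/w12.png

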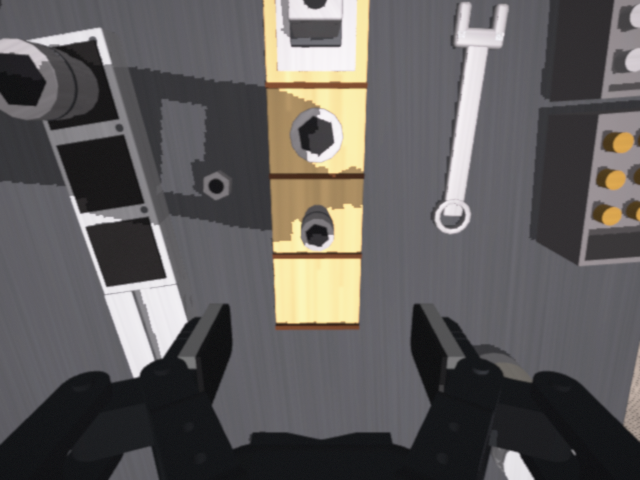

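View pics/d12.png

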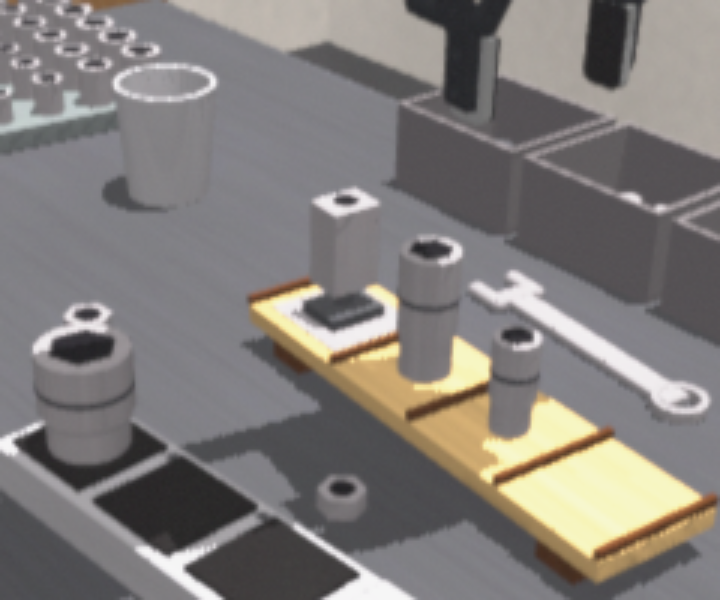

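Three pieces stand upright in the right bays. Next is the wide socket.

```bash
python3 -m crank '-25 -35 0 0 0 -0.077; -25 -35 0 0 0 -0.077; -50 -35 0 0 0 0; -50 -15 0 0 0 0; 0 0 0 0 0 0'
python3 -m crank '0 0 0 0 0 0; 0 0 0 0 0 0; 0 0 0 0 0 0'
python3 -c "
from h import *
goto(.4689,.0825,.04,.078)"
```

```text
time: 29.48
eef_pos: [0.4833, 0.086, 0.1823]
tcp_rot: [0.999, 0.04, -0.004, -0.0]
contact_force: [0.7, 0.1, 0.2]
opening: 0.826
time: 29.85
eef_pos: [0.4894, 0.0844, 0.1861]
tcp_rot: [0.999, 0.039, 0.0, 0.0]
contact_force: [0.0, 0.5, 0.0]
opening: 0.827
t 29.85 pos [0.4894 0.0844 0.1861] shift now-axes mm [-20.6   0.3 146.1] target-axes [-20.6   0.3 146.1] turn [ 0.     -0.     -0.0008] F [0.  0.5 0. ] op 0.827
```

```bash
python3 -m crank '-20.5 0.3 10 0 0 0; 0 0 30 0 0 0; 0 0 30 0 0 0; 0 0 0 0 0 0; 0 0 0 0 0 0'
python3 -m crank '0 0 0 0 0 0; 0 0 0 0 0 0'
python3 - <<'E'
from h import *
goto(.4689,.0825,.04,.078)
im=optics.read_camera("wrist"); cv2.imwrite("pics/w13.png",im[:,:,::-1])
goto(.4689,.0825,.04,.078)
E
```

```text
time: 30.48
eef_pos: [0.4691, 0.0827, 0.1172]
tcp_rot: [0.999, 0.039, 0.001, 0.0]
contact_force: [0.2, -0.9, 1.0]
opening: 0.826
time: 30.72
eef_pos: [0.4689, 0.0829, 0.1173]
tcp_rot: [0.999, 0.039, 0.001, 0.0]
contact_force: [-0.4, -0.1, 0.2]
opening: 0.826
t 30.73 pos [0.4689 0.0829 0.1173] shift now-axes mm [-0.2  0.4 77.3] target-axes [-0.   0.4 77.3] turn [ 0.0003 -0.0023  0.    ] F [-0.4 -0.1  0.2] op 0.826
t 30.77 pos [0.4686 0.0829 0.1171] shift now-axes mm [ 0.1  0.4 77.1] target-axes [ 0.2  0.4 77.1] turn [ 0.0002 -0.0018  0.    ] F [-0.1 -0.2 -0. ] op 0.826
```

View pics/w13.png

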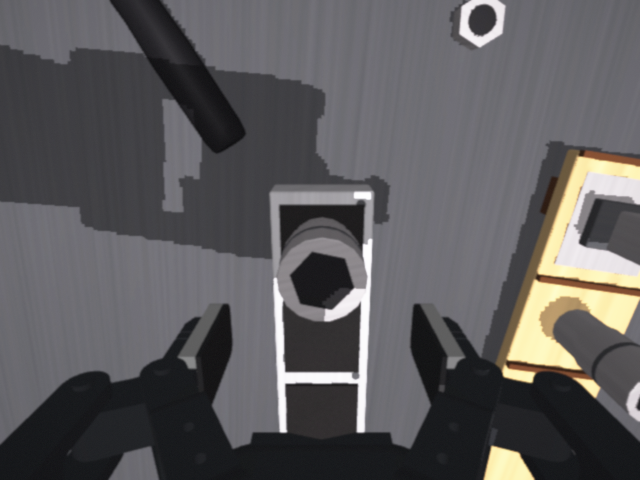

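```bash
python3 -m crank '0 0.3 25 0 0 0; 0 0 28 0 0 0; 0 0 20 0 0 0; 0 0 7 0 0 0; 0 0 0 0 0 0'
python3 -m crank '0 0 0 0 0 0; 0 0 0 0 0 0'
python3 -m crank '0 0 0 0 0 0; 0 0 0 0 0 0; 0 0 0 0 0 0; 0 0 0 0 0 0; 0 0 0 0 0 0' -1 70
```

```text
time: 31.4
eef_pos: [0.4681, 0.0826, 0.0363]
tcp_rot: [0.999, 0.039, -0.0, 0.0]
contact_force: [-0.1, 0.1, 0.2]
opening: 0.826
time: 31.65
eef_pos: [0.4688, 0.0826, 0.0371]
tcp_rot: [0.999, 0.039, 0.001, 0.0]
contact_force: [0.2, -0.0, -0.3]
opening: 0.827
time: 32.28
eef_pos: [0.4687, 0.0826, 0.0369]
tcp_rot: [0.999, 0.039, 0.001, 0.0]
contact_force: [-0.5, 0.1, 5.8]
opening: 0.525
```

```bash
python3 -m crank '0 0 -15 0 0 0; 0 0 -35 0 0 0; 0 0 -35 0 0 0; 10 10 -30 0 0 0; 30 40 -10 0 0 0'
python3 -m crank '40 45 0 0 0 0; 40 45 0 0 0 0; 30 40 0 0 0 0; 2 10 0 0 0 0.077; 0 0 0 0 0 0.077'
python3 -m crank '0 0 0 0 0 0; 0 0 0 0 0 0; 0 0 0 0 0 0'
python3 -c "
from h import *
goto(.6345,-.0948,.034,-.0755)"
```

```text
time: 32.9
eef_pos: [0.5118, 0.0369, 0.1632]
tcp_rot: [0.999, 0.041, 0.001, -0.0]
contact_force: [0.9, -0.3, -3.9]
opening: 0.528
time: 33.52
eef_pos: [0.6338, -0.0961, 0.1599]
tcp_rot: [0.999, -0.04, -0.001, -0.0]
contact_force: [-0.5, 0.3, -3.6]
opening: 0.524
time: 33.9
eef_pos: [0.6341, -0.0946, 0.1611]
tcp_rot: [0.999, -0.037, -0.0, -0.0]
contact_force: [0.4, -0.1, -3.7]
opening: 0.522
t 33.9 pos [ 0.6341 -0.0946  0.1611] shift now-axes mm [  0.5   0.2 127.1] target-axes [  0.4   0.2 127.1] turn [-0.0001  0.0003  0.0005] F [ 0.4 -0.1 -3.7] op 0.522
```

```bash
python3 -m crank '0.5 0 25 0 0 0; 0 0 35 0 0 0; 0 0 30 0 0 0; 0 0 18 0 0 0; 0 0 8 0 0 0'
python3 -m crank '0 0 4 0 0 0; 0 0 0 0 0 0; 0 0 0 0 0 0'
python3 -c "
from h import *
goto(.6345,-.0948,.034,-.0755)"
```

```text
time: 34.52
eef_pos: [0.6345, -0.0947, 0.0442]
tcp_rot: [0.999, -0.038, -0.001, -0.0]
contact_force: [0.9, 0.2, -2.8]
opening: 0.522
time: 34.9
eef_pos: [0.6357, -0.0952, 0.0423]
tcp_rot: [0.999, -0.038, 0.001, 0.0]
contact_force: [0.5, 0.1, -2.5]
opening: 0.522
t 34.9 pos [ 0.6357 -0.0952  0.0423] shift now-axes mm [-1.2 -0.3  8.3] target-axes [-1.2 -0.3  8.3] turn [ 0.0005 -0.002  -0.0005] F [ 0.5  0.1 -2.5] op 0.522
```

```bash
python3 -m crank '-0.8 -0.2 4 0 0 0; 0 0 2.5 0 0 0; 0 0 0 0 0 0; 0 0 0 0 0 0'
python3 -m crank '0 0 1 0 0 0; 0 0 0 0 0 0; 0 0 0 0 0 0'
python3 -m crank '0 0 0.8 0 0 0; 0 0 0 0 0 0'
```

```text
time: 35.4
eef_pos: [0.634, -0.0947, 0.0345]
tcp_rot: [0.999, -0.038, -0.0, -0.0]
contact_force: [-0.6, -0.1, -3.8]
opening: 0.519
time: 35.78
eef_pos: [0.6343, -0.0948, 0.034]
tcp_rot: [0.999, -0.038, 0.0, 0.0]
contact_force: [-1.8, -0.4, -0.6]
opening: 0.526
time: 36.02
eef_pos: [0.6343, -0.0948, 0.034]
tcp_rot: [0.999, -0.038, -0.0, 0.0]
contact_force: [-3.4, 0.8, 6.3]
opening: 0.526
```

```bash
python3 -m crank '0 0 0 0 0 0; 0 0 0 0 0 0; 0 0 0 0 0 0; 0 0 0 0 0 0; 0 0 -10 0 0 0' 0.65
python3 -m crank '0 0 -30 0 0 0; 0 0 -40 0 0 0; 0 0 -40 0 0 0; 0 0 -40 0 0 0; 0 60 0 0 0 0'
python3 -m crank '0 40 0 0 0 0; 0 0 0 0 0 0; 0 0 0 0 0 0'
python3 - <<'E'
from h import *
goto(.6345,-.0948,.034,-.0755)
for c in ("scene","side","wrist"):
    im=optics.read_camera(c); cv2.imwrite(f"pics/{c}_f.png",im[:,:,::-1])
    if c=="scene": cv2.imwrite("pics/sf.png",cv2.resize(im[190:385,220:475,::-1],None,fx=3.1,fy=3.1))
    if c=="side": cv2.imwrite("pics/df.png",cv2.resize(im[160:330,280:460,::-1],None,fx=3.5,fy=3.5))
E
```

```text
time: 36.65
eef_pos: [0.6333, -0.0945, 0.0421]
tcp_rot: [0.999, -0.038, -0.001, -0.0]
contact_force: [-0.4, 0.4, -0.2]
opening: 0.824
time: 37.28
eef_pos: [0.6326, -0.1529, 0.1995]
tcp_rot: [0.999, -0.035, 0.005, 0.001]
contact_force: [-0.1, -1.3, -0.6]
opening: 0.823
time: 37.65
eef_pos: [0.6264, -0.194, 0.1931]
tcp_rot: [0.999, -0.038, 0.0, -0.0]
contact_force: [0.1, 0.0, -0.0]
opening: 0.83
t 37.65 pos [ 0.6264 -0.194   0.1931] shift now-axes mm [  0.5 -99.5 159.2] target-axes [  0.5 -99.5 159.1] turn [-0.0005 -0.0001 -0.0007] F [ 0.1  0.  -0. ] op 0.83
```

View pics/sf.png

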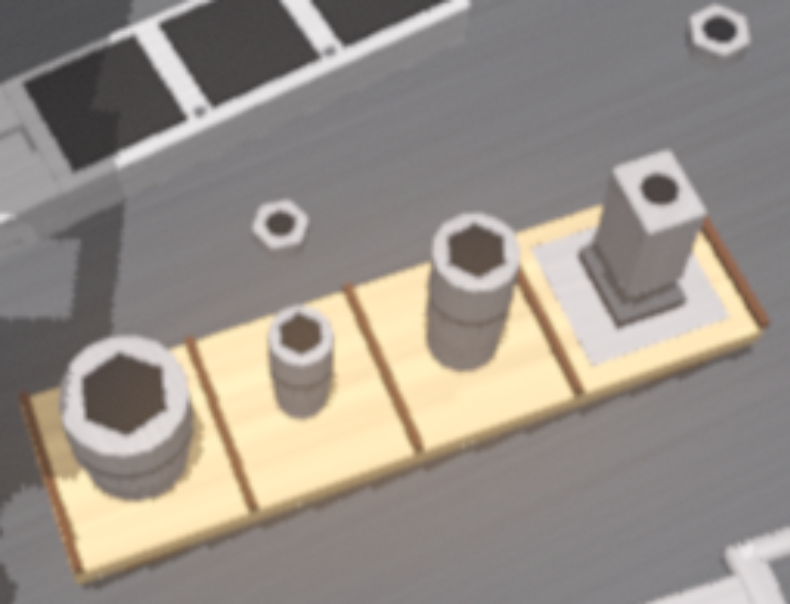

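View pics/df.png

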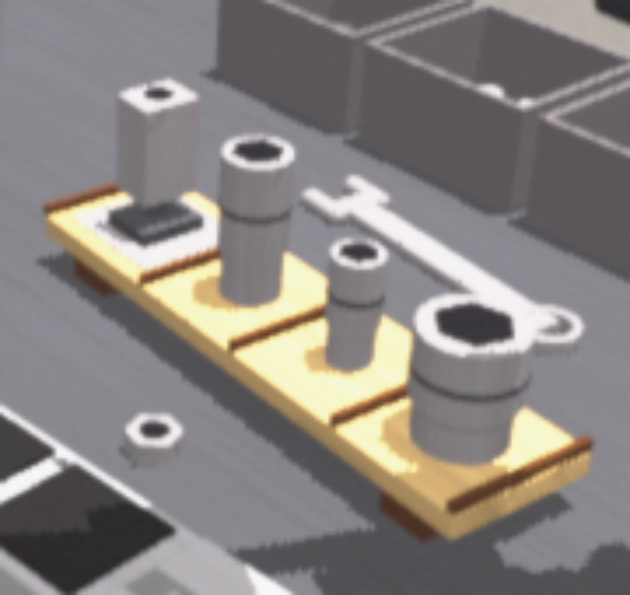

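View pics/wrist_f.png

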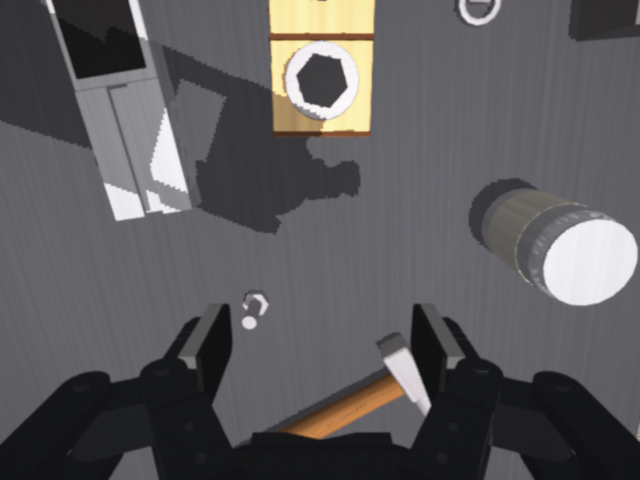

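Run:
```python
from h import *
a=lambda u,v:(220+(u+.5)/3.1-.5,190+(v+.5)/3.1-.5); b=lambda u,v:(280+(u+.5)/3.5-.5,160+(v+.5)/3.5-.5)
for n,z,u,v in [("stop",.097,(658,192),(158,95)),("deep",.097,(476,252),(258,153)),("slim",.079,(301,336),(358,253)),("wide",.079,(126,395),(472,325))]:
    print(n,inv(RACK,atz("scene",a(*u),z)).round(4),inv(RACK,atz("side",b(*v),z)).round(4))
```

```text
stop [0.0001 0.0992] [-0.0019  0.0996]
deep [-0.0004  0.0274] [-0.001   0.0274]
slim [ 0.0001 -0.0392] [-0.0005 -0.0387]
wide [-0.     -0.1045] [-0.0012 -0.1045]
```

All four are within about 2 mm of their bay centres, so I'm handing in.

```bash
python3 -c "
from plant import ctrl
print(ctrl.sign_off())"
```

```text
the job is handed in; nothing more can be done
None
```

The whole row is now on the rack and the job is handed in, at about 38 s of the 115 s allowed. I slid the stop out of the open end of its slot and set it on the steel plate. The deep socket, which stood nearest the stop, is in the bay next to it, the slim one is in the middle bay and the wide one in the far bay.

In the last pictures from the scene and side cameras, all four stand upright and clear of the dividers, with the gripper open and about 0.1 m beyond the row, touching nothing. Both cameras put each piece within about 2 mm of its bay's centre. They differ by at most 2 mm, on the stop's x position (0.1 mm off centre by one, 1.9 mm by the other), which is about the calibration error.

While I was setting the stop down, the wrist camera read the rack about 1.4 mm farther along y than those two cameras did. I shifted the placing targets by up to 0.7 mm for it. No check failed.

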